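# Tip the forming block over and push it against the cleat

## Task

Get the wooden forming block ready for hammering: push it over where it stands on the log slice, so that it lies on its side with its groove facing up, and then push it along the wood until one long side lies flat against the steel cleat. Only push it with the fingertips, never lift or carry it, and leave everything else where it is.

Things in the scene. Friction and masses are not known exactly. Their poses are not given: they have to be found in the camera images.
- slab: Round slice of a log, 468 mm across, 40 mm thick, fixed on the bench; origin at the centre of its underside, z up (wooden top 40 mm above the origin), +x away from the robot within 28 degrees. Behind the cleat, at slab x = 165, y = -105 mm, a fixed steel anvil, 70 mm square, rises 65 mm above the wood.
- cleat_face (a point): Straight steel cleat screwed on the log slice: 260 mm long along y, 22 mm wide, 25 mm tall above the wood. This point: middle of the face that looks to the slice's centre (towards -x), at wood level; at slab x = 100, y = 0, z = 40 mm. Axes as the slab's.
- block: Pale hardwood forming block, 48 x 48 x 120 mm, about 0.3 kg, loose, standing on end on the -y half of the log slice. Origin at the centre of its foot, z along its length to the top. Its +x side has a dark groove, 11 mm wide, 6 mm deep, end to end; at the start it looks along the slab's -y, up to 26 degrees either way. A blue stripe on the top end marks that edge.
- block_center (a point): Centre of the forming block, on its axis, 60 mm from either end; axes as the block's. Pushed near its top on the grooved side, the block tips over away from the push without sliding far, and lies groove up.
- jar: glass jar with brass lid, about 48 mm across, 62 mm tall, standing on the log slice on its +y side; leave it alone; origin at the centre of its underside
- mandrel: small steel ring mandrel (cone on a 48 mm foot, 70 mm tall) standing on the log slice on its +y side; leave it alone; origin at the centre of its underside
- hammer: hammer lying on the bench left of the log slice; leave it alone; origin at its middle
- pliers: red-handled pliers lying on the bench right of the log slice; leave it alone; origin at its middle
- cup: blue ceramic cup, 72 mm across, 85 mm tall, on the bench to the right; leave it alone; origin at the centre of its underside
- tin: round aluminium tin, 60 mm across, 40 mm tall, on the bench to the left; leave it alone; origin at the centre of its underside
Mind the look-alikes: they are no part of the job. Leave any green or red look-alike of the block alone.

How it is judged:
By the outcome, as a careful person would: the job done as asked, in the order asked, and still so for the second after the job is handed in, with the robot touching nothing.
It also fails if it takes over 48 s, if anything falls off the work surface, if the arm or the gripper's body presses on something with over 40 N, if the wrist force passes 120 N, or if a joint passes its speed limit or range.

## Robot

A 7-joint arm with a two-finger parallel gripper is mounted at the origin on the work surface. World frame = base frame: x ahead of the robot, y to its left, z up, the work surface at z = 0. Lengths are in m, angles in rad, forces in N, time in s.
With the tool pointing down it reaches from about 0.35 to 0.9 m from the base axis. Payload 8.1 kg.
Tool frame: the origin (TCP) lies on the centre line of the jaws, within the pads' length; the fingertips stand 22 mm ahead of it and the grasp point (between the pads) lies 3 mm ahead of it (manip.tip_reach is the distance from the TCP to the fingertips, in m); z points along the fingers, y is the line along which they close (so a half turn about z gives the same grasp; the last joint's range is limited). The gripper opens to 85 mm and grips with 20 to 120 N. Pads are 22 mm wide; open, the fingers measure 114 mm over their backs; the gripper's body (76 mm by 85 mm) begins 54 mm behind the grasp point. The pads swing forward as they close: fully open they stand 13 mm farther back than shut.
Start: joints at [1.028, 0.434, 0.025, 1.573, -0.012, 1.134, -0.075], TCP at [0.266, -0.566, 0.253] pointing down, gripper open.
Joint ranges: [-2.62, 2.62], [-0.44, 2.09], [-1.27, 1.32], [0.08, 2.57], [-1.32, 4.46], [0.12, 2], [-2.74, 2.74]. Speed limits (rad/s): [2.22, 2.22, 3.01, 3.01, 3.14, 3.14, 3.14].

## Interface

Orientations are given as a rotation vector (axis times angle).
In Python, from workcell import manip gives the robot as it stands.
- The arm moves only by the shell command python3 -m inch 'ROWS'. ROWS is JSON, a list of rows, each an object of numbers: "x", "y", "z": the shift along the tool's x, y, z in cm; "turn": the turn about the tool's z in rad; "claw": the closure, from 0 (fully open) to 1 (shut). In form: [{"x": .., "y": .., "z": .., "turn": .., "claw": ..}, ...]. A call has 1 to 5 rows; each row shifts and turns the commanded pose from where the row before left it, along the tool's axes as they then stand; what a row does not reach is not made up. A row lasts 1/10 s, in which the tool goes at most 50 mm and 8.59 degrees, less where a joint would pass 70% of its speed; a pose out of reach is approached as far as the arm can. A call is refused whole if a number of a shift passes 5 or a number of a turn 0.15, either way. A call with a gripper value outside its range is refused whole. The fingers move at their own pace and stop on an object; the grip force is fixed at half the most. Time passes only in rows, so rows that do not move let the fingers close. It gives the time, the measured TCP pose, the force, the opening and the grip force at its end, in the units of the state.
- manip.state(): the state, without advancing time (a new reading comes with each control period).
- manip.snapshot(name): name is "scene" or "top" or "wrist"; returns (picture, depth): 400x640x3 uint8, red, green, blue; 400x640 float32, m along the optical axis (not along the pixel's ray), 0 where there is no reading.
- manip.calibration(name): a dict with "fovy" (degrees; the focal length in pixels is half the picture's height over the tangent of half this angle, whatever the lens; pixels are square), "cx", "cy" (the principal point, pixels), "k1" (the pictures are not rectified: a ray, as slopes to the right and down, at radius r is drawn at 1 + k1 r^2 times it, then the intrinsics apply), "eye" and "orientation" of the camera in the world; the wrist camera has in their place "T_tool_cam" (4x4, takes a point from camera to tool coordinates, whose origin is the TCP and whose axes are the flange's). Camera axes: x right, y down, z forward; pixel columns grow to the right and rows downward; lengths in m; the calibration is good to about 2 mm. A picture is of the moment at which its call begins: read the wrist's pose just before it. calibration takes no time and is no camera call.
- manip.finish_job(): hands the job in; it is judged then, once.
The state is a dict: "t": time; "joint_positions": joint angles; "joint_vel": joint speeds; "joint_efforts": joint torques, N m; "eef_pos": TCP position; "orientation": TCP orientation; "wrist_force": force on the tool from outside, world axes, zero at the start; "ft_torque": the same for the moment, N m; "grip_width": opening from 0.0 (shut) to 1.0 (fully open); "finger_force": force on a finger pad.
Only numpy, scipy, OpenCV 4.12 (cv2) and the standard library are available. Lean on these libraries where they do the work, as an engineer would, in place of code of your own. Each camera call takes 0.05 s, during which the arm holds its last target. There are 200 camera calls.

## Working session

There is one attempt and no reset: what is moved stays moved. The work goes in short steps, Python scripts to look and compute and a shell command to move; the robot and the scene stay as the last step left them, time stands still between calls to the robot, and variables do not carry over. Pictures are saved under pics/ and viewed, at most 10 in all, crops included, and the job is handed in when it is done.

```bash
mkdir -p pics; cat > h.py <<'E'
import numpy as np, cv2
from workcell import manip
from scipy.spatial.transform import Rotation as R
def snap(n,f=None):
    p,d=manip.snapshot(n); np.savez('last_%s.npz'%n,p=p,d=d)
    if f: cv2.imwrite('pics/'+f,p[:,:,::-1])
    return p,d
def rotm(o):
    o=np.array(o,float)
    return o if o.shape==(3,3) else (R.from_rotvec(o).as_matrix() if o.shape==(3,) else R.from_quat(o).as_matrix())
def w(n,u,v,z=None,d=None):
    """pixel->world with depth d or on plane z"""
    c=manip.calibration(n); f=200/np.tan(np.radians(c['fovy'])/2)
    q=np.array([(u-c['cx'])/f,(v-c['cy'])/f]); s=q.copy()
    for _ in range(20): s=q/(1+c['k1']*(s@s))
    ray=rotm(c['orientation'])@np.array([s[0],s[1],1]); e=np.array(c['eye'])
    return e+ray*(d if z is None else (z-e[2])/ray[2])
E
python3 - <<'E'
from h import *
for n in('scene','top'):
    snap(n,n+'0.png'); print(manip.calibration(n))
s=manip.state(); print(s['eef_pos'],s['orientation'],s['t'])
print(rotm(s['orientation']).round(3))
E
```

```text
{'fovy': 47.65283694205012, 'cx': 326.60552915562397, 'cy': 200.65232916315628, 'k1': 0.0032639427716043765, 'eye': array([1.35871757, 0.61966386, 0.84801344]), 'orientation': array([-1.17085506, -2.1871104 ,  1.11745783])}
{'fovy': 48.27998995907009, 'cx': 322.9897437084476, 'cy': 196.32584170248384, 'k1': -0.11493282654872398, 'eye': array([0.3897573 , 0.01186736, 1.59410142]), 'orientation': array([-2.15274663,  2.19917504, -0.05841596])}
[ 0.26587244 -0.56517035  0.25260332] [-3.06465596e+00 -6.84843258e-01  6.69282898e-04] 0.1
[[ 0.905  0.426 -0.001]
 [ 0.426 -0.905  0.001]
 [-0.    -0.001 -1.   ]]
```

View pics/scene0.png

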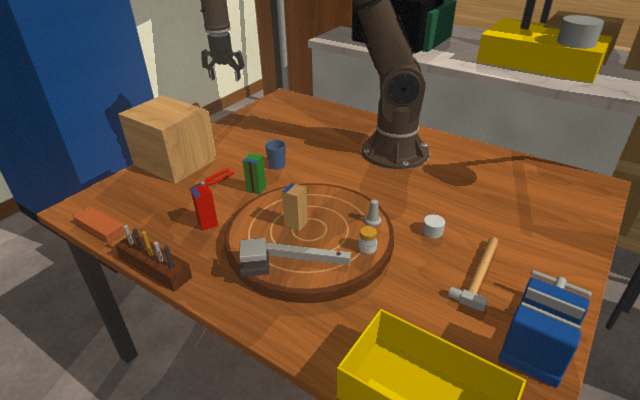

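View pics/top0.png

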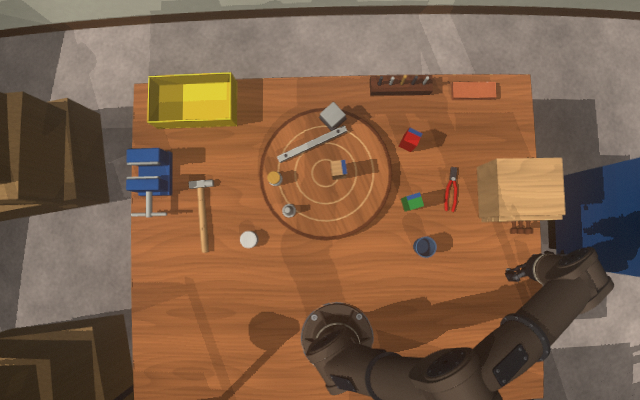

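Candidates in the top view: the pale block at (338,168), the red look-alike at (411,139), the green one at (414,202) and the large wooden box at (525,190). The pale one, with a blue stripe and standing on the slice, matches the description. I'll check it in a close crop.

```bash
python3 - <<'E'
from h import *
p=np.load('last_top.npz')['p'];q=np.load('last_scene.npz')['p']
a=cv2.resize(p[95:215,262:402],None,fx=5,fy=5,interpolation=cv2.INTER_CUBIC)
cv2.imwrite('pics/top0c.png',a[:,:,::-1])
d=np.load('last_top.npz')['d']; print(d[160:178:3,326:350:2].round(3))
E
```

```text
[[1.563 1.568 1.567 1.566 1.569 1.567 1.444 1.443 1.442 1.446 1.568 1.562]
 [1.568 1.568 1.444 1.446 1.446 1.449 1.445 1.449 1.449 1.441 1.562 1.575]
 [1.565 1.565 1.512 1.447 1.449 1.449 1.446 1.441 1.435 1.44  1.566 1.572]
 [1.564 1.567 1.56  1.449 1.442 1.443 1.446 1.44  1.444 1.443 1.56  1.56 ]
 [1.564 1.563 1.565 1.441 1.441 1.445 1.442 1.446 1.442 1.444 1.439 1.557]
 [1.56  1.565 1.564 1.447 1.446 1.442 1.448 1.457 1.465 1.471 1.559 1.565]]
```

View pics/top0c.png

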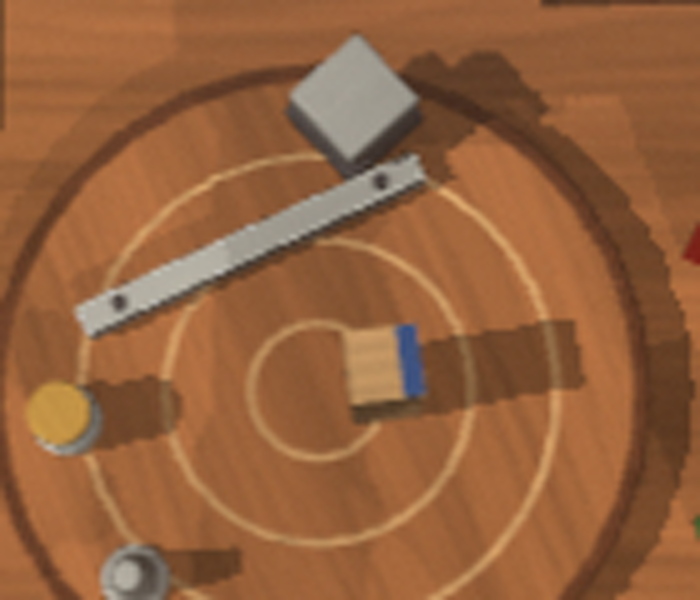

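The crop confirms the pale block with its blue edge on the right (-y). Its top corners are at (345,331), (412,325), (425,396) and (352,405). The cleat's near top edge runs from (92,338) to (427,180), and the jar is at (58,411).

```bash
cat >> h.py <<'E'
def cr(u,v,z): return w('top',262+(u+.5)/5-.5,95+(v+.5)/5-.5,z)
E
python3 - <<'E'
from h import *
a,b=cr(92,338,.065),cr(427,180,.065); print('face',a,b,'len',np.linalg.norm(a-b))
e=(a-b)/np.linalg.norm(a-b); print('cleat y dir',e,np.degrees(np.arctan2(-e[0],e[1])))
far=[cr(75,311,.065),cr(413,154,.065)];print(far)
print('slab',(a+b)/2-0.1*np.array([e[1],-e[0],0]))
C=[cr(*c,.16) for c in((345,331),(412,325),(425,396),(352,405))]
for c in C: print(c.round(4))
print('ctr',np.mean(C,0)); 
g=(C[1]+C[2]-C[0]-C[3])/2; print('groove',g,np.degrees(np.arctan2(g[1],g[0])))
g=(C[0]+C[1]-C[2]-C[3])/2; print('other',g,np.degrees(np.arctan2(g[1],g[0])))
print('jar',cr(58,411,.102),'mandrel',cr(127,573,.11))
# depth-cloud of block top
d=np.load('last_top.npz')['d']; P=[]
for v in range(155,182):
  for u in range(322,354):
    if 1.43<d[v,u]<1.455:
      q=w('top',u,v,d=d[v,u]); P.append(q)
P=np.array(P); print(len(P),np.median(P,0)); r=cv2.minAreaRect((P[:,:2]*1000).astype(np.float32)); print(r)
P=[w('top',u,v,d=d[v,u]) for v in range(180,200) for u in range(330,350)];print('slab z',np.median(P,0))
E
```

```text
face [0.62191973 0.18506861 0.065     ] [ 0.72739225 -0.0497864   0.065     ] len 0.25745160552694724
cleat y dir [-0.40967902  0.91222974  0.        ] 24.184672895573968
[array([0.6411486 , 0.19669541, 0.065     ]), array([ 0.7460625 , -0.04052436,  0.065     ])]
slab [0.58343302 0.0266732  0.065     ]
[0.6081 0.0098 0.16  ]
[ 0.611  -0.0338  0.16  ]
[ 0.5645 -0.041   0.16  ]
[0.5597 0.0063 0.16  ]
ctr [ 0.58583409 -0.01467439  0.16      ]
groove [ 0.00386206 -0.0454169   0.        ] -85.13950988718287
other [0.0474627  0.00535536 0.        ] 6.437624803744912
jar [0.56714457 0.20454463 0.102     ] mandrel [0.45638959 0.15862439 0.11      ]
225 [ 0.58502741 -0.0136314   0.15960604]
((586.3727416992188, -13.684518814086914), (49.138832092285156, 47.77022933959961), 6.0758891105651855)
slab z [ 0.52360915 -0.01924269  0.04015671]
```

```bash
python3 -m inch '[{"x":1.2,"y":-2.5,"z":0,"turn":0,"claw":1},{"x":1.7,"y":-3.6,"z":0,"turn":0,"claw":1},{"x":1.7,"y":-3.6,"z":0,"turn":0,"claw":1},{"x":3,"y":-2,"z":0,"turn":0,"claw":1},{"x":3.5,"y":-1.5,"z":0,"turn":0,"claw":1}]'; python3 -m inch '[{"x":4,"y":-1.5,"z":0,"turn":0,"claw":1},{"x":4,"y":-1.5,"z":0,"turn":0,"claw":1},{"x":4,"y":-1.5,"z":0,"turn":0,"claw":1},{"x":4,"y":-1.5,"z":0,"turn":0,"claw":1},{"x":4,"y":-1.5,"z":0,"turn":0,"claw":1}]'
```

```text
t: 0.6
eef_pos: [0.3093, -0.3975, 0.2533]
orientation: [-3.066, -0.682, 0.001]
wrist_force: [1.3, -0.2, -0.3]
grip_width: 0.146
finger_force: 0.0
t: 1.1
eef_pos: [0.4601, -0.2444, 0.2532]
orientation: [-3.066, -0.685, 0.0]
wrist_force: [0.5, -1.0, -0.4]
grip_width: -0.001
finger_force: 0.0
```

```bash
python3 -m inch '[{"x":4,"y":-1.5,"z":0,"turn":0,"claw":1},{"x":4,"y":-1.5,"z":0,"turn":0,"claw":1},{"x":4,"y":-1.5,"z":0,"turn":0,"claw":1},{"x":3.5,"y":-1.5,"z":0,"turn":0,"claw":1},{"x":2.5,"y":-1.2,"z":0,"turn":0,"claw":1}]'; python3 -m inch '[{"x":0,"y":0,"z":1,"turn":0.12,"claw":1},{"x":0,"y":0,"z":2,"turn":0.11,"claw":1},{"x":0,"y":0,"z":2.5,"turn":0.11,"claw":1},{"x":0,"y":0,"z":2.5,"turn":0,"claw":1},{"x":0,"y":0,"z":1,"turn":0,"claw":1}]'; python3 - <<'E'
from h import *
s=manip.state(); T=rotm(s['orientation']); p=s['eef_pos']; print(p,T.round(3),s['wrist_force'])
b=np.array([.5858,-.0142]); print('to block centre in tool x,y cm',T[:2,:2].T@(b-p[:2])*100)
E
```

```text
t: 1.6
eef_pos: [0.5929, -0.1014, 0.2528]
orientation: [-3.064, -0.688, 0.0]
wrist_force: [0.1, -0.1, 0.0]
grip_width: -0.0
finger_force: 0.0
t: 2.1
eef_pos: [0.59, -0.1039, 0.1607]
orientation: [-3.137, -0.157, 0.007]
wrist_force: [-0.3, -0.0, -0.7]
grip_width: -0.0
finger_force: 0.0
[ 0.59004295 -0.10387751  0.16067901] [[ 0.995  0.1   -0.004]
 [ 0.1   -0.995  0.   ]
 [-0.004 -0.001 -1.   ]] [-0.30631923 -0.00921103 -0.7035513 ]
to block centre in tool x,y cm [ 0.47402274 -8.96525944]
```

```bash
python3 -m inch '[{"x":0.5,"y":-1,"z":0,"turn":0,"claw":1},{"x":0,"y":-1.2,"z":0,"turn":0,"claw":1},{"x":0,"y":-1,"z":0,"turn":0,"claw":1},{"x":0,"y":-0.7,"z":0,"turn":0,"claw":1},{"x":0,"y":-0.5,"z":0,"turn":0,"claw":1}]'; python3 -m inch '[{"x":0,"y":-0.6,"z":0,"turn":0,"claw":1},{"x":0,"y":-0.6,"z":0,"turn":0,"claw":1},{"x":0,"y":-0.6,"z":0,"turn":0,"claw":1},{"x":0,"y":-0.6,"z":0,"turn":0,"claw":1},{"x":0,"y":-0.6,"z":0,"turn":0,"claw":1}]'; python3 -c "
from h import *
snap('scene','s1.png')
p=np.load('last_scene.npz')['p'][130:300,180:420]
cv2.imwrite('pics/s1c.png',cv2.resize(p,None,fx=3,fy=3)[:,:,::-1])"
```

```text
t: 2.6
eef_pos: [0.5924, -0.0585, 0.1641]
orientation: [-3.138, -0.159, -0.002]
wrist_force: [0.4, 0.2, -0.4]
grip_width: 0.001
finger_force: 0.0
t: 3.1
eef_pos: [0.5892, -0.0295, 0.1633]
orientation: [3.138, 0.156, -0.0]
wrist_force: [0.8, -0.9, 1.2]
grip_width: -0.001
finger_force: 0.2
```

View pics/s1c.png

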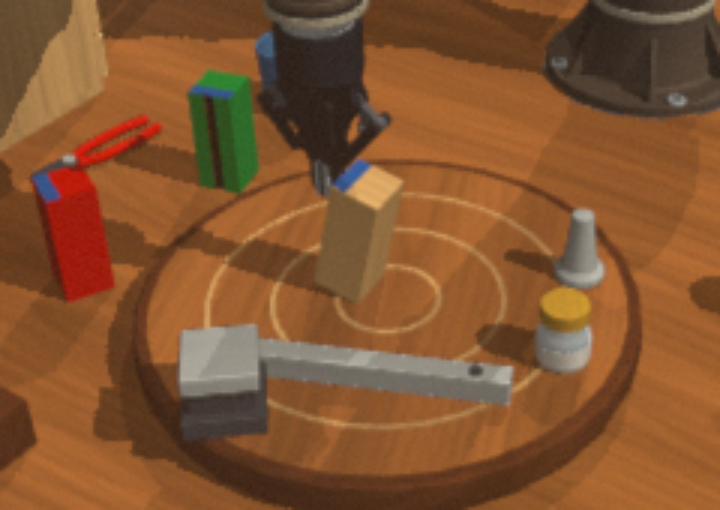

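The block, with its blue edge at (352,178) in the crop, is tilting away from the fingertips and about its foot as intended. I'll keep pushing.

```bash
python3 -m inch '[{"x":0,"y":-0.6,"z":0,"turn":0,"claw":1},{"x":0,"y":-0.6,"z":0,"turn":0,"claw":1},{"x":0,"y":-0.6,"z":0,"turn":0,"claw":1},{"x":0,"y":-0.5,"z":0,"turn":0,"claw":1},{"x":0,"y":-0.5,"z":0,"turn":0,"claw":1}]'; python3 -m inch '[{"x":0,"y":-0.5,"z":0,"turn":0,"claw":1},{"x":0,"y":0,"z":0,"turn":0,"claw":1},{"x":0,"y":0,"z":0,"turn":0,"claw":1},{"x":0,"y":0,"z":0,"turn":0,"claw":1},{"x":0,"y":0,"z":0,"turn":0,"claw":1}]'; python3 -c "
from h import *
snap('scene','s2.png')
p=np.load('last_scene.npz')['p'][130:300,180:420]
cv2.imwrite('pics/s2c.png',cv2.resize(p,None,fx=3,fy=3)[:,:,::-1])"
```

```text
t: 3.65
eef_pos: [0.5863, -0.0016, 0.1633]
orientation: [-3.138, -0.157, 0.0]
wrist_force: [0.0, -0.9, -0.2]
grip_width: -0.001
finger_force: 0.0
t: 4.15
eef_pos: [0.586, 0.0025, 0.1633]
orientation: [3.138, 0.156, 0.0]
wrist_force: [-0.2, 0.1, -0.1]
grip_width: -0.003
finger_force: 0.0
```

View pics/s2c.png

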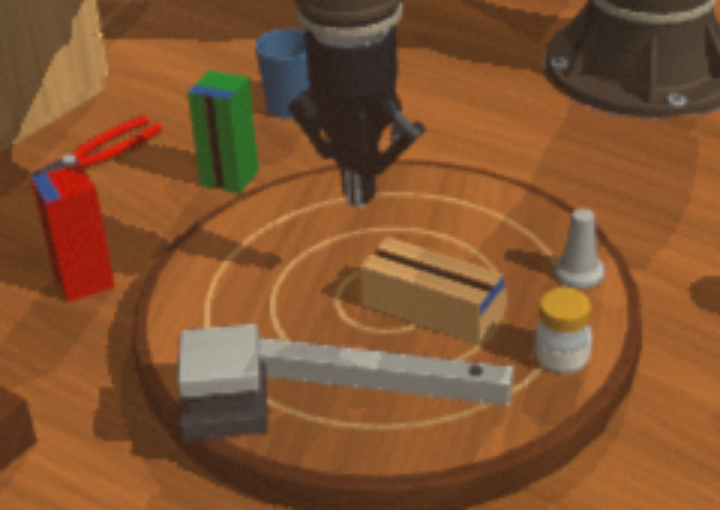

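The block lies groove up at (432,285), short of the jar at (563,330). Next I'll locate it by depth.

```bash
cat >> h.py <<'E'
def cloud(n,d):
    c=manip.calibration(n); f=200/np.tan(np.radians(c['fovy'])/2)
    v,u=np.mgrid[:400,:640]; q=np.stack([(u-c['cx'])/f,(v-c['cy'])/f],-1); s=q.copy()
    for _ in range(20): s=q/(1+c['k1']*(s**2).sum(-1,keepdims=True))
    r=np.concatenate([s,np.ones_like(s[...,:1])],-1)*d[...,None]
    return (r@rotm(c['orientation']).T+c['eye'])[d>0]
def block(n,d):
    P=cloud(n,d); m=(P[:,2]>.081)&(P[:,2]<.094)&(P[:,0]>.53)&(P[:,0]<.71)&(P[:,1]>-.04)&(P[:,1]<.17)
    P=P[m]; r=cv2.minAreaRect((P[:,:2]*1000).astype(np.float32)); b=cv2.boxPoints(r)
    print(n,len(P),r); print(b.round(1).tolist()); return P
E
python3 - <<'E'
from h import *
block('scene',np.load('last_scene.npz')['d'])
p,d=snap('top'); block('top',d)
s=manip.state();print(s['eef_pos'])
E
```

```text
scene 560 ((575.7564697265625, 73.69468688964844), (54.21720886230469, 121.91658782958984), 6.018746376037598)
[[542.4000244140625, 131.5], [555.2000122070312, 10.199999809265137], [609.0999755859375, 15.899999618530273], [596.2999877929688, 137.1999969482422]]
top 273 ((574.5990600585938, 93.18684387207031), (49.12376403808594, 78.04014587402344), 6.571207046508789)
[[545.7000122070312, 129.10000610351562], [554.7000122070312, 51.599998474121094], [603.5, 57.20000076293945], [594.5, 134.8000030517578]]
[0.58594718 0.00265695 0.16329299]
```

```bash
python3 -m inch '[{"x":-2,"y":-1,"z":0,"turn":0,"claw":0.3},{"x":-2.5,"y":-1.5,"z":0,"turn":0,"claw":0.3},{"x":-2.4,"y":-1.5,"z":0,"turn":0,"claw":0.3},{"x":-1,"y":-0.6,"z":0,"turn":-0.11,"claw":0.3},{"x":0,"y":0,"z":0,"turn":-0.11,"claw":0.3}]'; python3 -m inch '[{"x":0,"y":0,"z":0.5,"turn":-0.1,"claw":0.3},{"x":0,"y":0,"z":2,"turn":0,"claw":0.3},{"x":0,"y":0,"z":2,"turn":0,"claw":0.3},{"x":0,"y":0,"z":1.5,"turn":0,"claw":0.3},{"x":0,"y":0,"z":0,"turn":0,"claw":0.3}]'; python3 - <<'E'
from h import *
s=manip.state(); T=rotm(s['orientation']); p=s['eef_pos']; print(p,T.round(3),s['wrist_force'],s['grip_width'],'yaw',np.degrees(np.arctan2(T[1,0],T[0,0])))
b=np.array([.5755,.0735]); print('to block centre in tool x,y cm',T[:2,:2].T@(b-p[:2])*100)
E
```

```text
t: 4.75
eef_pos: [0.501, 0.0418, 0.1635]
orientation: [-3.1, -0.51, 0.001]
wrist_force: [0.9, -1.1, -0.7]
grip_width: 0.698
finger_force: 0.0
t: 5.25
eef_pos: [0.5015, 0.0404, 0.1017]
orientation: [-3.073, -0.654, 0.005]
wrist_force: [-0.1, 0.3, -0.8]
grip_width: 0.7
finger_force: 0.0
[0.50153788 0.04044296 0.10172815] [[ 0.913  0.407 -0.003]
 [ 0.407 -0.913 -0.   ]
 [-0.003 -0.001 -1.   ]] [-0.06045617  0.32632546 -0.84879889] 0.6996376027535615 yaw 24.03932299487077
to block centre in tool x,y cm [ 8.10129245e+00 -6.06295234e-03]
```

```bash
python3 -m inch '[{"x":0,"y":0,"z":1.3,"turn":0,"claw":0.3},{"x":0,"y":0,"z":1.3,"turn":0,"claw":0.3},{"x":1,"y":0,"z":0,"turn":0,"claw":0.3},{"x":1,"y":0,"z":0,"turn":0,"claw":0.3},{"x":0.7,"y":0,"z":0,"turn":0,"claw":0.3}]'; python3 -m inch '[{"x":0.6,"y":0,"z":0,"turn":0,"claw":0.3},{"x":0.6,"y":0,"z":0,"turn":0,"claw":0.3},{"x":0.6,"y":0,"z":0,"turn":0,"claw":0.3},{"x":0.6,"y":0,"z":0,"turn":0,"claw":0.3},{"x":0.6,"y":0,"z":0,"turn":0,"claw":0.3}]';  python3 -m inch '[{"x":0.6,"y":0,"z":0,"turn":0,"claw":0.3},{"x":0.6,"y":0,"z":0,"turn":0,"claw":0.3},{"x":0.6,"y":0,"z":0,"turn":0,"claw":0.3},{"x":0.6,"y":0,"z":0,"turn":0,"claw":0.3},{"x":0.6,"y":0,"z":0,"turn":0,"claw":0.3}]'; python3 -c "
from h import *
p,d=snap('scene','s3.png'); P=block('scene',d)
s=manip.state(); print(s['eef_pos'],np.array([.9122,.4097])@s['eef_pos'][:2])
cv2.imwrite('pics/s3c.png',cv2.resize(p[130:300,180:420],None,fx=3,fy=3)[:,:,::-1])"
```

```text
t: 5.75
eef_pos: [0.5293, 0.0527, 0.078]
orientation: [-3.072, -0.655, -0.003]
wrist_force: [-0.3, -0.9, 0.5]
grip_width: 0.703
finger_force: 0.0
t: 6.25
eef_pos: [0.5552, 0.064, 0.0773]
orientation: [3.073, 0.654, -0.0]
wrist_force: [-0.6, -1.7, 0.6]
grip_width: 0.698
finger_force: 0.8
t: 6.75
eef_pos: [0.5825, 0.0766, 0.0773]
orientation: [-3.073, -0.655, 0.0]
wrist_force: [-3.5, -1.2, 2.6]
grip_width: 0.701
finger_force: 1.7
scene 655 ((603.1732788085938, 93.18826293945312), (72.91763305664062, 119.6475830078125), 24.397674560546875)
[[545.2999877929688, 132.60000610351562], [594.7000122070312, 23.600000381469727], [661.0999755859375, 53.79999923706055], [611.7000122070312, 162.6999969482422]]
[0.58359096 0.07715679 0.07737517] 0.5639628081310457
```

View pics/s3c.png

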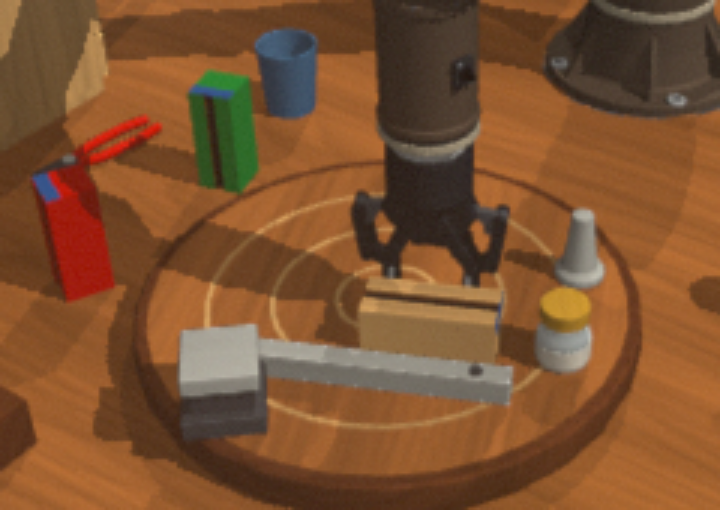

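Both fingertips are on the near side, at (393,272) and (472,276). The block at (428,320) is now parallel to the cleat and about 2 cm from it. I'll push on gently.

```bash
python3 -m inch '[{"x":0.4,"y":0,"z":0,"turn":0,"claw":0.3},{"x":0.4,"y":0,"z":0,"turn":0,"claw":0.3},{"x":0.4,"y":0,"z":0,"turn":0,"claw":0.3},{"x":0.3,"y":0,"z":0,"turn":0,"claw":0.3},{"x":0.2,"y":0,"z":0,"turn":0,"claw":0.3}]'; python3 -m inch '[{"x":0.1,"y":0,"z":0,"turn":0,"claw":0.3},{"x":0.1,"y":0,"z":0,"turn":0,"claw":0.3}]'
```

```text
t: 7.3
eef_pos: [0.598, 0.0834, 0.0772]
orientation: [-3.073, -0.654, -0.0]
wrist_force: [-2.7, -0.8, 0.6]
grip_width: 0.696
finger_force: 1.0
t: 7.5
eef_pos: [0.5995, 0.084, 0.0773]
orientation: [3.073, 0.654, -0.0]
wrist_force: [-2.8, -0.1, 0.4]
grip_width: 0.702
finger_force: 1.0
```

```bash
python3 -m inch '[{"x":0.1,"y":0,"z":0,"turn":0,"claw":0.3},{"x":0.1,"y":0,"z":0,"turn":0,"claw":0.3}]'; python3 -c "
from h import *
s=manip.state(); print(np.array([.9122,.4097])@s['eef_pos'][:2],s['ft_torque'])"
```

```text
t: 7.7
eef_pos: [0.6014, 0.0848, 0.0773]
orientation: [3.073, 0.654, -0.0]
wrist_force: [-1.4, -0.7, -0.8]
grip_width: 0.698
finger_force: 0.8
0.5833348989441727 [-0.10615092  0.31006087 -0.01562494]
```

Still sliding freely, so I'll continue in small steps until the force rises.

```bash
for i in 1; do python3 -m inch '[{"x":0.1,"y":0,"z":0,"turn":0,"claw":0.3},{"x":0.1,"y":0,"z":0,"turn":0,"claw":0.3}]'; done
```

```text
t: 7.9
eef_pos: [0.6033, 0.0856, 0.0773]
orientation: [3.073, 0.654, 0.0]
wrist_force: [-1.8, -0.6, -0.7]
grip_width: 0.698
finger_force: 0.8
```

```bash
python3 -m inch '[{"x":0.1,"y":0,"z":0,"turn":0,"claw":0.3},{"x":0.1,"y":0,"z":0,"turn":0,"claw":0.3}]'
```

```text
t: 8.1
eef_pos: [0.6037, 0.0859, 0.0772]
orientation: [3.072, 0.654, -0.005]
wrist_force: [-9.9, -2.7, 7.5]
grip_width: 0.698
finger_force: 5.2
```

```bash
python3 -m inch '[{"x":0.1,"y":0,"z":0,"turn":0,"claw":0.3},{"x":0.05,"y":0,"z":0,"turn":0,"claw":0.3},{"x":0,"y":0,"z":0,"turn":0,"claw":0.3}]'; python3 -c "
from h import *
s=manip.state(); print(s['ft_torque'],s['wrist_force'])
p,d=snap('scene'); block('scene',d)
cv2.imwrite('pics/s4c.png',cv2.resize(p[190:280,250:390],None,fx=5,fy=5,interpolation=2)[:,:,::-1])"
```

```text
t: 8.4
eef_pos: [0.6038, 0.0859, 0.0772]
orientation: [3.072, 0.653, -0.008]
wrist_force: [-13.5, -3.9, 10.8]
grip_width: 0.702
finger_force: 6.6
[-0.90922808  2.36389805 -0.1910995 ] [-13.49348961  -3.94672592  10.81985847]
scene 677 ((625.5738525390625, 102.23681640625), (73.17339324951172, 121.11791229248047), 23.7331485748291)
[[567.7000122070312, 142.89999389648438], [616.5, 32.099998474121094], [683.4000244140625, 61.5], [634.7000122070312, 172.39999389648438]]
```

View pics/s4c.png

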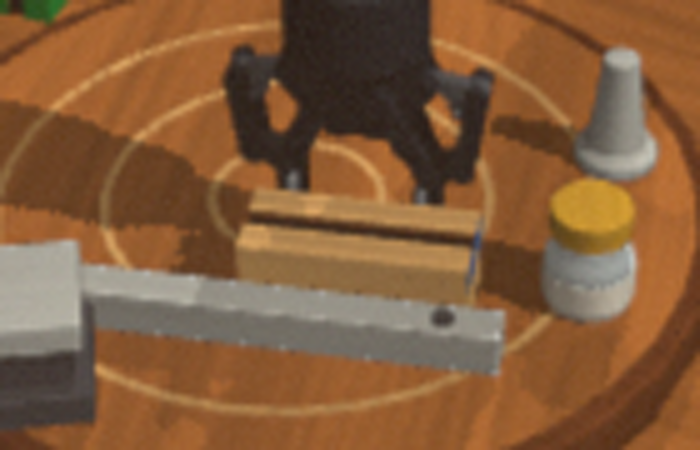

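The block is against the cleat along its whole length, groove up, near (355,245), and clear of the jar at (590,250). I'll back off, rise and check from above.

```bash
python3 -m inch '[{"x":-0.3,"y":0,"z":0,"turn":0,"claw":0.3},{"x":-0.6,"y":0,"z":0,"turn":0,"claw":0.3},{"x":-1.5,"y":0,"z":0,"turn":0,"claw":0.3},{"x":-2.5,"y":0,"z":0,"turn":0,"claw":0.3},{"x":-2,"y":0,"z":-1,"turn":0,"claw":0.3}]'; python3 -m inch '[{"x":-1,"y":0,"z":-3,"turn":0,"claw":0.3},{"x":-2,"y":0,"z":-4,"turn":0,"claw":0.3},{"x":-3,"y":0,"z":-4,"turn":0,"claw":0.3},{"x":-4,"y":0,"z":-3,"turn":0,"claw":0.3},{"x":-3,"y":0,"z":-1,"turn":0,"claw":0.3}]';python3 -m inch '[{"x":-3,"y":0,"z":0,"turn":0,"claw":0.3},{"x":0,"y":0,"z":0,"turn":0,"claw":0.3},{"x":0,"y":0,"z":0,"turn":0,"claw":0.3}]'; python3 -c "
from h import *
p,d=snap('top'); P=block('top',d)
n=np.array([.9122,.4097]); print('n range',np.percentile(P[:,:2]@n,[1,50,99]),'z',np.median(P[:,2]))
cv2.imwrite('pics/t5c.png',cv2.resize(p[95:215,262:402],None,fx=5,fy=5,interpolation=2)[:,:,::-1])"
```

```text
t: 8.95
eef_pos: [0.5419, 0.0584, 0.0865]
orientation: [-3.073, -0.655, 0.002]
wrist_force: [0.6, 1.0, -0.1]
grip_width: 0.7
finger_force: 0.0
t: 9.45
eef_pos: [0.4246, 0.0056, 0.2403]
orientation: [3.072, 0.654, 0.009]
wrist_force: [-1.2, -1.2, 0.4]
grip_width: 0.7
finger_force: 0.0
t: 9.75
eef_pos: [0.3976, -0.0064, 0.2378]
orientation: [3.072, 0.653, 0.003]
wrist_force: [0.6, -0.4, -0.0]
grip_width: 0.701
finger_force: 0.0
top 443 ((633.1427001953125, 105.001953125), (49.15407943725586, 119.51844787597656), 24.005260467529297)
[[586.4000244140625, 149.60000610351562], [635.0, 40.400001525878906], [679.9000244140625, 60.400001525878906], [631.2999877929688, 169.60000610351562]]
n range [0.59628878 0.62132363 0.64458082] z 0.08728827280496398
```

View pics/t5c.png

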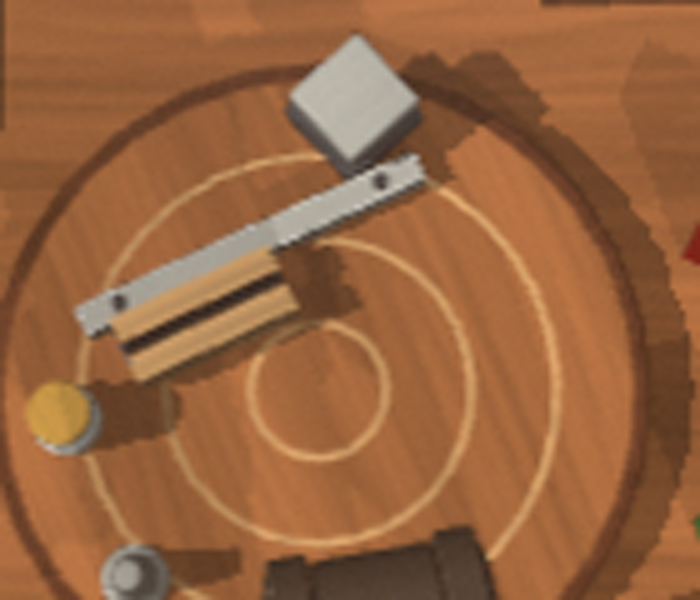

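The block, at (205,315), lies groove up and flush along the cleat: 24.0° against the cleat's 24.2°. The jar and mandrel haven't moved.

```bash
python3 -c "
from workcell import manip
print(manip.finish_job())"
```

```text
the job is handed in; nothing more can be done
None
```

The job is handed in at about 10 s: the block was tipped over, now lies groove up with one long side flat against the cleat, and nothing else was touched.

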